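# Square up a pile of spacer plates and prove it with a straightedge

### The arm

A 6-joint arm with a two-finger parallel gripper is mounted at the origin on the work surface. World frame = base frame: x ahead of the robot, y to its left, z up, the work surface at z = 0. Lengths are in mm, angles in degrees, forces in N, time in s.
With the tool pointing down it reaches from about 350 to 850 mm from the base axis. Payload 8.1 kg.
Tool frame: the origin (TCP) lies midway between the tips of the shut fingers; the grasp point (between the pads) lies grip_depth behind it (grip_depth is the distance from the TCP to the grasp point, in mm); z points along the fingers, y is the line along which they close (so a half turn about z gives the same grasp; the last joint's range is limited). The gripper opens to 85 mm and grips with 20 to 120 N. Pads are 22 mm wide; open, the fingers measure 114 mm over their backs; the gripper's body (76 mm by 85 mm) begins 54 mm behind the grasp point. The pads swing forward as they close: fully open they stand 13 mm farther back than shut.
Start: joints at [64.148, 7.471, 85.268, -0, 87.261, -4.893], TCP at [214.597, 560.315, 231.292] pointing down, gripper open.
Joint ranges: [-169.43, 169.43], [-51.17, 129.36], [1.28, 143.12], [-76.62, 256.62], [0, 156.53], [-152.29, 152.29]. Speed limits (degrees/s): [136.94, 136.94, 159.86, 180, 180, 180].

### API

Orientations are given as [roll, pitch, yaw] about the fixed x, y, z axes, in that order (R = Rz(yaw) Ry(pitch) Rx(roll)).
In Python, from bench import sense, snapshot, hand_in, grip_depth gives the robot as it stands. The module is installed in compiled form; this text tells all that it offers.
- The arm moves only by the tool apply_moves, never from a script. Its argument "series" is text: rows parted by semicolons, each of 5 numbers parted by spaces: the shift along the tool's x, y, z each as a share of 0.3 m, from -1 to 1, then the turn about the tool's z as a share of 2 rad, from -1 to 1, then the gripper's target within -1 to 1 (shut at 1, half-way at 0, fully open at -1). In form: tx ty tz twist gripper; .... A call has 1 to 5 rows; each row shifts and turns the commanded pose from where the row before left it, along the tool's axes as they then stand; what a row does not reach is not made up. A row lasts 1/12 s, in which the tool goes at most 41.7 mm and 7.16 degrees, less where a joint would pass 70% of its speed; a pose out of reach is approached as far as the arm can. A call with a number of a shift or a turn outside -1 to 1 is refused whole. A call with a gripper value outside its range is refused whole. The fingers move at their own pace and stop on an object; "squeeze" is the grip in N (left out, the last holds). Time passes only in rows, so rows that do not move let the fingers close. It gives the time, the measured TCP pose, the force, the opening and the grip force at its end, in the units of the state.
- sense(): the state, without advancing time (a new reading comes with each control period).
- snapshot(name): name is "scene" or "top"; returns a dict with "frame" (480x640x3 uint8, blue, green, red), "depth" (480x640 float32, mm along the optical axis (not along the pixel's ray), 0 where there is no reading), "intrinsics" (3x3 intrinsics, pixels), "dist" ([k1, k2, p1, p2, k3] as OpenCV has them; the pictures are not rectified), "extrinsics" (4x4, takes a point from camera to world coordinates). Camera axes: x right, y down, z forward; pixel columns grow to the right and rows downward; lengths in mm; the calibration is good to about 2 mm. A picture is of the moment at which its call begins.
- hand_in(): hands the job in; it is judged then, once.
The state is a dict: "time": time; "joint_pos": joint angles; "qd": joint speeds; "joint_efforts": joint torques, N m; "tool_pos": TCP position; "tcp_rot": TCP orientation; "ft_force": force on the tool from outside, world axes, zero at the start; "wrist_torque": the same for the moment, N m; "finger_gap": finger opening in mm; "grip_force": force on a finger pad.
Only numpy, scipy, OpenCV 4.12 (cv2) and the standard library are available. Lean on these libraries where they do the work, as an engineer would, in place of code of your own. Each camera call takes 0.05 s, during which the arm holds its last target. There are 200 camera calls.

### The job

Make up an order of three aluminium spacer plates: stack the two loose ones squarely on the plate that lies on the plywood board, all edges in line, setting each down without dropping it. Then stand the steel straightedge on the board, grip rib up, flush against either long side of the finished pile so that it touches all three plates and spans their whole length. Leave the round blank, the carton and the tape roll where they are.

Things in the scene. Friction and masses are not known exactly. Their poses are not given: they have to be found in the camera images.
- board: plywood packing board, fixed to the bench, 220 x 250 x 12 mm; origin: centre of its underside on the bench (its top is 12 mm higher); x along the 220 mm side, y along the 250 mm side.
- plate_a: bright aluminium spacer plate, a rectangular slab 120 x 56 x 15 mm (about 0.27 kg) with four dark bolt holes near its corners; the three plates are alike. Origin: centre of its underside; x along the 120 mm length, y along the 56 mm width, z up. This one lies flat on the board and is the bottom of the pile.
- plate_b: bright aluminium spacer plate, a rectangular slab 120 x 56 x 15 mm (about 0.27 kg) with four dark bolt holes near its corners; the three plates are alike. Origin: centre of its underside; x along the 120 mm length, y along the 56 mm width, z up. It starts flat on the bench.
- plate_c: bright aluminium spacer plate, a rectangular slab 120 x 56 x 15 mm (about 0.27 kg) with four dark bolt holes near its corners; the three plates are alike. Origin: centre of its underside; x along the 120 mm length, y along the 56 mm width, z up. It starts flat on the bench.
- straightedge: steel box-section straightedge standing on the bench, 170 mm long, 40 mm wide, 48 mm high (0.5 kg), with a black grip rib centred along its top, 90 mm long, 12 mm thick and 30 mm high (top of the rib 78 mm above the underside). Origin: centre of its underside; x along its length, y across; both 170 x 48 mm side faces (y = +20 and -20 mm) are true.
- flange: bystander: round dark steel blank, 90 mm across, 15 mm thick, flat on the bench; origin: centre of its underside.
- carton: bystander: closed white carton 80 x 120 x 70 mm high; origin: centre of its underside.
- tape_roll: bystander: cardboard-brown tape roll lying flat, 100 mm across, 45 mm high; origin: centre of its underside.
Mind the look-alikes: they are no part of the job. What is shaped like the plate_b but blue or orange is not meant. What is shaped like the plate_c but red or turquoise is not meant.

How it is judged (in metres and radians):
On the way, in this order (a step that is already met when the one before it is completed fails the run):
1. both loose plates lie released on the board's plate, squarely in one pile (within about 5 mm and 3 degrees) (z of plate_a in the frame of board between 0.009 and 0.015 m and angle between plate_a's own z axis and vertical below 0.05 rad and ((x of plate_b in the frame of plate_a between -0.005 and 0.005 m and y of plate_b in the frame of plate_a between -0.005 and 0.005 m and z of plate_b in the frame of plate_a between 0.012 and 0.018 m and angle between the x axis of each of plate_b, plate_c and the x axis of plate_a, either way round below 0.06 rad and angle between each of plate_b, plate_c's own z axis and vertical below 0.06 rad and linear speed of each of plate_b, plate_c below 0.02 m/s and x of plate_c in the frame of plate_a between -0.005 and 0.005 m and y of plate_c in the frame of plate_a between -0.005 and 0.005 m and z of plate_c in the frame of plate_a between 0.027 and 0.033 m) or (x of plate_c in the frame of plate_a between -0.005 and 0.005 m and y of plate_c in the frame of plate_a between -0.005 and 0.005 m and z of plate_c in the frame of plate_a between 0.012 and 0.018 m and angle between the x axis of each of plate_c, plate_b and the x axis of plate_a, either way round below 0.06 rad and angle between each of plate_c, plate_b's own z axis and vertical below 0.06 rad and linear speed of each of plate_c, plate_b below 0.02 m/s and x of plate_b in the frame of plate_a between -0.005 and 0.005 m and y of plate_b in the frame of plate_a between -0.005 and 0.005 m and z of plate_b in the frame of plate_a between 0.027 and 0.033 m)) and contact force between the fingers and plate_a below 0.1 N and contact force between the fingers and plate_b below 0.1 N and contact force between the fingers and plate_c below 0.1 N), for 0.2 s.
2. the straightedge stands released on the board, flush against a long side of the pile ((y of straightedge in the frame of plate_a between 0.045 and 0.0515 m or y of straightedge in the frame of plate_a between -0.0515 and -0.045 m) and (y of straightedge in the frame of plate_b between 0.045 and 0.0515 m or y of straightedge in the frame of plate_b between -0.0515 and -0.045 m) and (y of straightedge in the frame of plate_c between 0.045 and 0.0515 m or y of straightedge in the frame of plate_c between -0.0515 and -0.045 m) and x of straightedge in the frame of plate_a between -0.027 and 0.027 m and angle between the x axis of straightedge and the x axis of plate_a, either way round below 0.045 rad and z of straightedge in the frame of board between 0.009 and 0.015 m and angle between straightedge's own z axis and vertical below 0.04 rad and linear speed of straightedge below 0.02 m/s and contact force between the fingers and straightedge below 0.1 N), for 0.2 s.
At the end, for the whole second after the job is handed in: Loose plates flat on the board's plate, one on the other, each within 5 mm in x and y and 3.4 deg of it, at rest. Straightedge upright on the board, released, face within 3.5 mm of all three plates' long sides, parallel within 2.5 deg, centred along them within 27 mm (all of step 1 and all of step 2); the robot touches nothing.
It fails at once if the round blank, the carton or the tape roll is displaced by more than 25 mm (distance of any of flange, carton, tape_roll from where it was at the start of the episode above 0.025 m).
It fails at once if a plate (plate_b) is dropped or thrown: faster than 0.6 m/s with no finger on it (linear speed of plate_b above 0.6 m/s and contact force between the fingers and plate_b below 0.05 N).
It fails at once if a plate (plate_c) is dropped or thrown: faster than 0.6 m/s with no finger on it (linear speed of plate_c above 0.6 m/s and contact force between the fingers and plate_c below 0.05 N).
It fails at once if the straightedge (straightedge) is dropped or thrown: faster than 0.6 m/s with no finger on it (linear speed of straightedge above 0.6 m/s and contact force between the fingers and straightedge below 0.05 N).
It also fails if it takes over 72 s, if anything falls off the work surface, if the arm or the gripper's body presses on something with over 40 N, if the wrist force passes 120 N, or if a joint passes its speed limit or range.

## Working session

There is one attempt and no reset: what is moved stays moved. The work goes in short steps, Python scripts to look and compute and a tool call to move; the robot and the scene stay as the last step left them, time stands still between calls to the robot, and variables do not carry over. Pictures are saved under pics/ and viewed, at most 10 in all, crops included, and the job is handed in when it is done.

Besides the shell and the picture viewer there is one more tool, called after ">>>" by a JSON object that holds its "api" and its "payload". apply_moves: Moves the arm, as the interface text tells. Its arguments: {"type":"object","properties":{"series":{"type":"string"},"squeeze":{"type":"number"}},"required":["series"]}

```bash
mkdir -p pics; python3 - <<'E'
from bench import sense, snapshot, grip_depth
import cv2,numpy as np
print(grip_depth if not callable(grip_depth) else grip_depth()); s=sense(); print(s)
for n in("top","scene"):
    d=snapshot(n); cv2.imwrite(f"pics/{n}0.png",d["frame"]); print(n,d["intrinsics"],d["dist"],d["extrinsics"])
    np.savez(f"{n}0.npz",**d)
E
```

```text
18.700000000000003
{'time': 0.0, 'joint_pos': array([ 6.41459601e+01,  7.51404389e+00,  8.53313126e+01,  8.75328532e-04,
        8.72614365e+01, -4.89268935e+00]), 'qd': array([ 0.03967279,  0.00447225,  0.12198691, -0.1332017 ,  0.10992112,
        0.0632408 ]), 'joint_efforts': array([-1.92088904e-03, -5.69427001e+01, -5.00529742e+01, -5.06673114e-04,
        1.57168804e-02, -5.43649605e-06]), 'tool_pos': array([214.36715545, 559.79687645, 230.23604146]), 'tcp_rot': array([-1.79893671e+02, -9.97941620e-03,  1.59038598e+02]), 'ft_force': array([-0.57819659,  0.59813696, -0.17825033]), 'wrist_torque': array([ 0.00761173, -0.0214616 , -0.03791773]), 'grip_force': 0.0, 'finger_gap': 85.24794291645695}
top [[621.30501696   0.         323.39830084]
 [  0.         621.30501696 244.90909519]
 [  0.           0.           1.        ]] [-0.09637236  0.          0.          0.          0.        ] [[ 1.74812598e-03 -9.98231442e-01  5.94216408e-02  3.55539866e+02]
 [-9.99858347e-01 -7.50067747e-04  1.68143648e-02 -1.43241164e+02]
 [-1.67400573e-02 -5.94426172e-02 -9.98091351e-01  1.94414554e+03]
 [ 0.00000000e+00  0.00000000e+00  0.00000000e+00  1.00000000e+00]]
scene [[539.762984     0.         322.33045675]
 [  0.         539.762984   228.80942431]
 [  0.           0.           1.        ]] [-0.08102392  0.          0.          0.          0.        ] [[-4.13899322e-01  7.09600905e-01 -5.70222682e-01  1.18659694e+03]
 [ 9.10252667e-01  3.14843966e-01 -2.68911434e-01  2.08844320e+02]
 [-1.12886264e-02 -6.30348977e-01 -7.76229820e-01  1.00635077e+03]
 [ 0.00000000e+00  0.00000000e+00  0.00000000e+00  1.00000000e+00]]
```

View pics/top0.png

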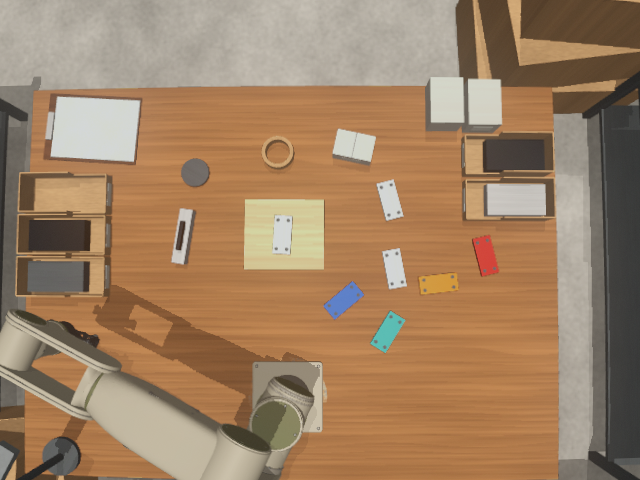

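View pics/scene0.png

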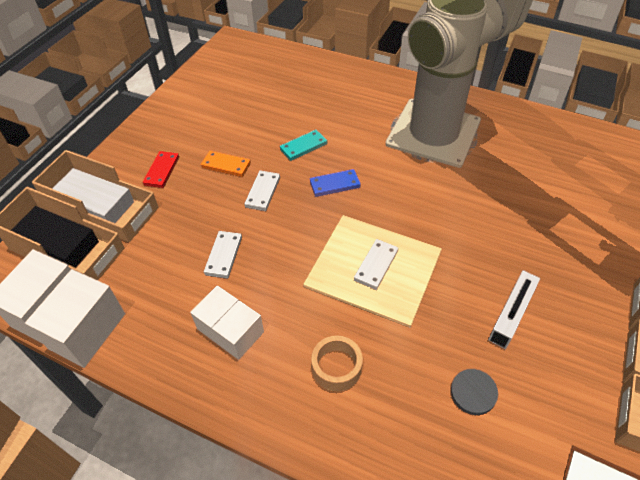

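The top view shows plate_a on the board at about (283,235), loose silver plates at (390,200) and (394,268), and the straightedge at (182,236). The flange is at (195,172), the tape at (277,152) and the carton at (354,146). In the scene view the same plates are at (376,264), (223,254) and (263,190), with the straightedge at (515,310).

```bash
cat > h.py <<'E'
import cv2,numpy as np
def rays(d,px,z):
    n=cv2.undistortPoints(np.float64(px).reshape(-1,1,2),d["intrinsics"],d["dist"]).reshape(-1,2)
    E=d["extrinsics"]; r=np.c_[n,np.ones(len(n))]@E[:3,:3].T; o=E[:3,3]
    return (o+r*((z-o[2])/r[:,2])[:,None])[:,:2]
def blob(d,seed,z,R=45,thr=None,dark=None,name=None):
    f=d["frame"]; x,y=seed; U=6
    x0,y0=max(x-R,0),max(y-R,0); c=f[y0:y+R,x0:x+R]
    c=cv2.resize(c,None,fx=U,fy=U,interpolation=cv2.INTER_CUBIC)
    m=c[:,:,0].astype(int)  # blue: wood and ply dark in blue
    m=np.uint8(m>(thr or 150))
    m=cv2.morphologyEx(m,cv2.MORPH_OPEN,np.ones((9,9)))
    cs,_=cv2.findContours(m,cv2.RETR_EXTERNAL,cv2.CHAIN_APPROX_NONE)
    q=((x-x0+.5)*U,(y-y0+.5)*U)
    k=max(cs,key=lambda k:cv2.pointPolygonTest(k,q,True))
    px=(k.reshape(-1,2)+.5)/U-.5+[x0,y0]
    if name: cv2.imwrite(name,cv2.drawContours(c,[k],-1,(0,0,255),1))
    w=rays(d,px,z); (cx,cy),(a,b),t=cv2.minAreaRect(np.float32(w))
    if a<b:a,b,t=b,a,t+90
    return np.round([cx,cy,a,b,(t+90)%180-90],1)
E
python3 - <<'E'
from h import *
T=np.load("top0.npz");S=np.load("scene0.npz")
for n,z,t,s in(("a",27,(283,228),(376,266)),("b",15,(390,200),(223,254)),("c",15,(394,268),(263,190)),("se",48,(187,222),(525,285))):
    for th in(140,165,190):
        try: print(n,th,blob(T,t,z,thr=th,name=f"pics/t_{n}.png"),blob(S,s,z,thr=th,name=f"pics/s_{n}.png"))
        except Exception as e: print(n,th,e)
ims=[cv2.resize(cv2.imread(f"pics/{v}_{n}.png"),(200,260)) for v in"ts" for n in("a","b","c","se")]
cv2.imwrite("pics/m.png",np.vstack([np.hstack(ims[:4]),np.hstack(ims[4:])]))
E
```

```text
a 140 [505.2  13.  246.7 216.3 -89.8] [511.   14.9 241.  206.8  18. ]
a 165 [503.5  18.1 122.6  58.3  -3.5] [500.9 -29.7 152.9 122.2  86.9]
a 190 [503.4  17.8 119.4  55.5  -3.4] [503.8  17.8 120.1  55.7  -3.3]
b 140 [ 612.6 -316.9  122.3   57.6   14.8] [ 614.1 -315.9  122.4   57.3   14.6]
b 165 [ 612.7 -317.   120.6   56.    14.8] [ 613.9 -316.   121.    56.2   14.5]
b 190 [ 612.8 -317.1  118.4   54.3   14.7] [ 613.8 -316.1  119.8   55.2   14.6]
c 140 [ 398.1 -329.9  122.1   57.6   10.4] [ 400.  -328.6  123.8   57.3   10.3]
c 165 [ 398.2 -330.   120.6   56.1   10.3] [ 399.8 -328.7  122.    56.    10.3]
c 190 [ 398.4 -330.   118.4   54.3   10.4] [ 399.6 -328.8  120.3   55.    10.4]
se 140 [496.8 327.3 171.5  41.5  -8.6] [497.6 327.4 171.5  40.8  -8.7]
se 165 [496.8 327.2 169.2  39.5  -8.6] [497.8 327.4 170.5  39.9  -8.7]
se 190 [496.5 327.  165.7  37.   -8.7] [497.9 327.3 169.6  39.1  -8.8]
```

View pics/m.png

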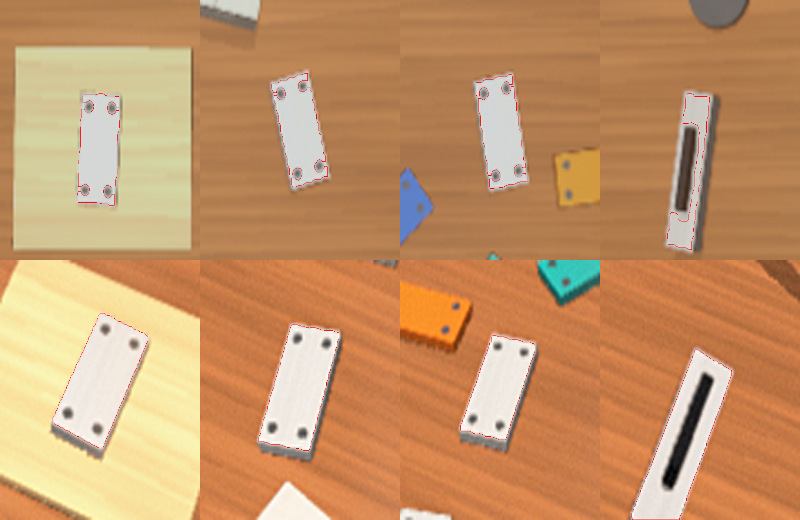

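The masks fit well in both views. Averaged poses (x, y, angle):

| Item | x (mm) | y (mm) | Angle (deg) |
|---|---|---|---|
| plate_a | 503.6 | 17.8 | -3.4 |
| far loose plate | 613.3 | -316.5 | 14.7 |
| near loose plate | 399 | -329.3 | 10.4 |
| straightedge | 497.2 | 327.3 | -8.7 |

I'll turn the tool first and then travel to the far loose plate.

>>> {"api": "apply_moves", "payload": {"series": "0 0 0 -0.0623 -1;0 0 0 -0.0623 -1;0 0 0 -0.0623 -1;0 0 0 -0.0623 -1;0 0 0 -0.0623 -1", "squeeze": 60}}

```text
time: 0.52
tool_pos: [214.5, 560.0, 230.7]
tcp_rot: [-179.9, -0.0, -164.9]
ft_force: [-0.3, 0.2, -0.5]
finger_gap: 85.5
grip_force: 0.0
```

>>> {"api": "apply_moves", "payload": {"series": "-0.0227 -0.1318 0 0 -1;-0.0227 -0.1318 0 0 -1;-0.0227 -0.1318 0 0 -1;-0.0227 -0.1318 0 0 -1;-0.0227 -0.1318 0 0 -1"}}

```text
time: 0.93
tool_pos: [297.9, 376.0, 230.7]
tcp_rot: [-180.0, -0.0, -165.2]
ft_force: [1.8, -0.0, 0.0]
finger_gap: 85.5
grip_force: 0.0
```

>>> {"api": "apply_moves", "payload": {"series": "-0.0227 -0.1318 0 0 -1;-0.0227 -0.1318 0 0 -1;-0.0227 -0.1318 0 0 -1;-0.0227 -0.1318 0 0 -1;-0.0227 -0.1318 0 0 -1"}}

```text
time: 1.35
tool_pos: [381.1, 193.4, 231.1]
tcp_rot: [180.0, -0.0, -165.2]
ft_force: [1.2, -0.0, -0.1]
finger_gap: 85.1
grip_force: 0.0
```

```bash
cat > go.py <<'E'
import sys,numpy as np
from bench import sense
# usage: go.py x y z yaw -> remaining shares (tx,ty,tz in tool axes after turn), twist
x,y,z,yaw=map(float,sys.argv[1:5]); s=sense()
p=s["tool_pos"]; w=s["tcp_rot"][2]; dy=(yaw-w+180)%360-180
def sh(a):
    t=np.radians(a); d=np.array([x,y,z])-p
    return np.round(np.array([d[0]*np.cos(t)+d[1]*np.sin(t),d[0]*np.sin(t)-d[1]*np.cos(t),-d[2]])/300,4)
print("t",round(s["time"],2),"p",p.round(1),"rpy",s["tcp_rot"].round(2),"q6",s["joint_pos"][5].round(1),"gap",round(s["finger_gap"],1),"grip",round(s["grip_force"],1),"F",s["ft_force"].round(1))
print("shares if not turned",sh(w),"after turn",sh(yaw),"twist",round(-np.radians(dy)/2,4))
E
python3 go.py 613.3 -316.5 100 194.7
```

```text
t 1.35 p [381.1 193.4 231.1] rpy [ 180.     -0.   -165.24] q6 -84.7 gap 85.1 grip 0.0 F [ 1.2 -0.  -0.1]
shares if not turned [-0.3154 -1.8407  0.4369] after turn [-0.3172 -1.8404  0.4369] twist 0.0005
```

>>> {"api": "apply_moves", "payload": {"series": "-0.0226 -0.131 0.03 0 -1;-0.0226 -0.131 0.03 0 -1;-0.0226 -0.131 0.03 0 -1;-0.0226 -0.131 0.03 0 -1;-0.0226 -0.131 0.03 0 -1"}}

```text
time: 1.77
tool_pos: [464.0, 11.8, 185.7]
tcp_rot: [180.0, 0.0, -165.3]
ft_force: [1.7, 0.6, -0.2]
finger_gap: 85.5
grip_force: 0.0
```

>>> {"api": "apply_moves", "payload": {"series": "-0.0226 -0.131 0.03 0 -1;-0.0226 -0.131 0.03 0 -1;-0.0226 -0.131 0.03 0 -1;-0.0226 -0.131 0.03 0 -1;-0.0226 -0.131 0.03 0 -1"}}

```text
time: 2.18
tool_pos: [546.7, -169.6, 140.3]
tcp_rot: [180.0, -0.0, -165.3]
ft_force: [0.3, 0.8, 0.1]
finger_gap: 85.2
grip_force: 0.0
```

>>> {"api": "apply_moves", "payload": {"series": "-0.0226 -0.131 0.03 0 -1;-0.0226 -0.131 0.03 0 -1;-0.0226 -0.131 0.03 0 -1;-0.0226 -0.131 0.03 0 -1;0 0 0 0 -1"}}

```text
time: 2.6
tool_pos: [611.4, -318.0, 98.7]
tcp_rot: [179.8, -0.3, -165.5]
ft_force: [0.2, 1.5, -2.1]
finger_gap: 85.3
grip_force: 0.0
```

```bash
python3 go.py 613.3 -316.5 3 194.7
```

```text
t 2.6 p [ 611.4 -318.    98.7] rpy [ 179.82   -0.32 -165.5 ] q6 -136.2 gap 85.3 grip 0.0 F [ 0.2  1.5 -2.1]
shares if not turned [-0.0075  0.0033  0.319 ] after turn [-0.0075  0.0033  0.319 ] twist -0.0017
```

>>> {"api": "apply_moves", "payload": {"series": "-0.0045 0.003 0.08 -0.001 -1;0 0 0.08 0 -1;0 0 0.06 0 -1;0 0 0.05 0 -1;0 0 0.02 0 -1"}}

```text
time: 3.02
tool_pos: [611.9, -310.3, 14.6]
tcp_rot: [179.8, -0.2, -165.1]
ft_force: [0.0, 0.5, -0.5]
finger_gap: 85.0
grip_force: 0.0
```

>>> {"api": "apply_moves", "payload": {"series": "0 0 0.01 0 -1;0 0 0.01 0 -1;0 0 0 0 -1;0 0 0 0 -1;0 0 0 0 -1"}}

```text
time: 3.43
tool_pos: [614.7, -312.0, 13.8]
tcp_rot: [-179.9, 0.1, -165.1]
ft_force: [-0.5, -0.2, 0.0]
finger_gap: 85.3
grip_force: 0.0
```

```bash
python3 go.py 613.3 -316.5 1 194.7
```

```text
t 3.43 p [ 614.7 -312.    13.8] rpy [-1.7991e+02  9.0000e-02 -1.6515e+02] q6 -136.0 gap 85.3 grip 0.0 F [-0.5 -0.2  0. ]
shares if not turned [ 0.0084 -0.0132  0.0427] after turn [ 0.0084 -0.0133  0.0427] twist 0.0013
```

>>> {"api": "apply_moves", "payload": {"series": "0.0084 -0.0133 0.02 0 -1;0 0 0.01 0 -1;0 0 0.01 0 -1;0 0 0 0 -1;0 0 0 0 -1"}}

```text
time: 3.85
tool_pos: [612.1, -315.8, -0.3]
tcp_rot: [180.0, -0.0, -165.2]
ft_force: [0.5, -0.2, -0.1]
finger_gap: 85.5
grip_force: 0.0
```

```bash
python3 go.py 613.3 -316.5 1 194.7
```

```text
t 3.85 p [ 6.121e+02 -3.158e+02 -3.000e-01] rpy [ 1.7996e+02 -4.0000e-02 -1.6515e+02] q6 -136.4 gap 85.5 grip 0.0 F [ 0.5 -0.2 -0.1]
shares if not turned [-0.0034 -0.0033 -0.0044] after turn [-0.0034 -0.0033 -0.0044] twist 0.0013
```

>>> {"api": "apply_moves", "payload": {"series": "-0.0034 -0.0033 -0.004 0.0013 -1;0 0 0 0 -1;0 0 0 0 0.2;0 0 0 0 0.4;0 0 0 0 1"}}

```text
time: 4.27
tool_pos: [614.2, -317.0, 2.4]
tcp_rot: [-179.9, 0.0, -165.3]
ft_force: [2.9, -0.5, -0.8]
finger_gap: 54.3
grip_force: 64.3
```

>>> {"api": "apply_moves", "payload": {"series": "0 0 0 0 1;0 0 0 0 1;0 0 0 0 1;0 0 0 0 1;0 0 0 0 1"}}

```text
time: 4.68
tool_pos: [614.2, -317.0, 2.3]
tcp_rot: [-179.9, 0.0, -165.3]
ft_force: [0.3, 0.5, 5.2]
finger_gap: 54.0
grip_force: 64.7
```

```bash
python3 go.py 613.3 -316.5 100 194.7
```

```text
t 4.68 p [ 614.2 -317.     2.3] rpy [-1.7995e+02  5.0000e-02 -1.6530e+02] q6 -136.2 gap 54.0 grip 64.7 F [0.3 0.5 5.2]
shares if not turned [ 0.0024  0.0024 -0.3258] after turn [ 0.0024  0.0024 -0.3258] twist 0.0
```

>>> {"api": "apply_moves", "payload": {"series": "0 0 -0.02 0 1;0 0 -0.05 0 1;0 0 -0.08 0 1;0 0 -0.1 0 1;0 0 -0.08 0 1"}}

```text
time: 5.1
tool_pos: [613.4, -316.5, 102.6]
tcp_rot: [180.0, -0.0, -165.3]
ft_force: [-0.4, -0.4, -2.5]
finger_gap: 54.1
grip_force: 63.9
```

>>> {"api": "apply_moves", "payload": {"series": "0 0 0 0.04 1;0 0 0 0.04 1;0 0 0 0.04 1;0 0 0 0.038 1;0 0 0 0 1"}}

```text
time: 5.52
tool_pos: [613.4, -316.5, 101.0]
tcp_rot: [180.0, -0.0, 176.4]
ft_force: [0.6, 0.1, -2.4]
finger_gap: 54.2
grip_force: 63.9
```

```bash
python3 go.py 504.3 17.8 80 176.6
```

```text
t 5.52 p [ 613.4 -316.5  101. ] rpy [ 1.7999e+02 -2.0000e-02  1.7639e+02] q6 -117.9 gap 54.2 grip 63.9 F [ 0.6  0.1 -2.4]
shares if not turned [0.4331 1.0893 0.0701] after turn [0.4292 1.0908 0.0701] twist -0.0018
```

>>> {"api": "apply_moves", "payload": {"series": "0.02 0.05 0 0 1;0.04 0.1 0 0 1;0.04 0.1 0 0 1;0.04 0.1 0 0 1;0.04 0.1 0 0 1"}}

```text
time: 5.93
tool_pos: [566.9, -177.5, 100.7]
tcp_rot: [180.0, -0.0, 176.7]
ft_force: [0.6, 1.4, -3.0]
finger_gap: 54.3
grip_force: 64.0
```

>>> {"api": "apply_moves", "payload": {"series": "0.04 0.1 0 0 1;0.04 0.1 0 0 1;0.04 0.1 0 0 1;0.04 0.1 0 0 1;0.04 0.1 0 0 1"}}

```text
time: 6.35
tool_pos: [516.0, -24.1, 101.0]
tcp_rot: [180.0, 0.0, 176.8]
ft_force: [-0.4, 0.6, -2.8]
finger_gap: 54.1
grip_force: 64.0
```

>>> {"api": "apply_moves", "payload": {"series": "0.03 0.08 0 0 1;0.02 0.05 0 0 1;0.01 0.01 0 0 1;0 0 0 0 1;0 0 0 0 1"}}

```text
time: 6.77
tool_pos: [501.6, 17.1, 100.9]
tcp_rot: [-180.0, 0.0, 176.7]
ft_force: [-0.8, 0.1, -2.8]
finger_gap: 53.9
grip_force: 64.1
```

```bash
python3 go.py 504.3 17.8 40 176.6
```

```text
t 6.77 p [501.6  17.1 100.9] rpy [-1.7997e+02  4.0000e-02  1.7669e+02] q6 -90.6 gap 53.9 grip 64.1 F [-0.8  0.1 -2.8]
shares if not turned [-0.009   0.0028  0.203 ] after turn [-0.009   0.0028  0.203 ] twist 0.0008
```

>>> {"api": "apply_moves", "payload": {"series": "-0.009 0.0028 0.06 0.0008 1;0 0 0.08 0 1;0 0 0.05 0 1;0 0 0.03 0 1;0 0 0 0 1"}}

```text
time: 7.18
tool_pos: [502.5, 17.3, 32.2]
tcp_rot: [-180.0, -0.2, 176.5]
ft_force: [-0.5, 0.1, -2.8]
finger_gap: 54.0
grip_force: 64.0
```

>>> {"api": "apply_moves", "payload": {"series": "0 0 0 0 1;0 0 0 0 1;0 0 0 0 1"}}

```text
time: 7.43
tool_pos: [505.4, 17.9, 36.0]
tcp_rot: [-180.0, 0.1, 176.5]
ft_force: [-1.1, -0.4, -2.2]
finger_gap: 54.1
grip_force: 64.0
```

```bash
python3 go.py 504.3 17.8 30 176.6; python3 - <<'E'
from bench import snapshot
from h import *
T=snapshot("top");S=snapshot("scene")
cv2.imwrite("pics/p1.png",np.hstack([cv2.resize(T["frame"][185:285,230:340],None,fx=3.5,fy=3.5),cv2.resize(S["frame"][210:310,320:430],None,fx=3.5,fy=3.5)]))
E
```

```text
t 7.43 p [505.4  17.9  36. ] rpy [-1.8000e+02  1.4000e-01  1.7649e+02] q6 -90.3 gap 54.1 grip 64.0 F [-1.1 -0.4 -2.2]
shares if not turned [ 0.0036 -0.0006  0.0199] after turn [ 0.0036 -0.0006  0.0199] twist -0.0009
```

View pics/p1.png

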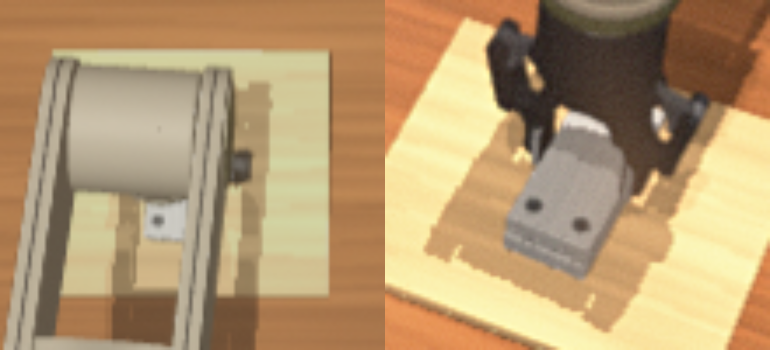

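The held plate (right half, front corners near (505,240) and (587,275)) sits just above plate_a with its edges in line. I'll lower it gently.

>>> {"api": "apply_moves", "payload": {"series": "0.0036 0 0.006 0 1;0 0 0.006 0 1;0 0 0.005 0 1;0 0 0 0 1;0 0 0 0 1"}}

```text
time: 7.95
tool_pos: [502.9, 18.3, 29.3]
tcp_rot: [-180.0, -0.0, 176.5]
ft_force: [0.5, -0.1, -3.1]
finger_gap: 54.0
grip_force: 64.1
```

```bash
python3 go.py 504.3 17.8 29 176.6
```

```text
t 7.95 p [502.9  18.3  29.3] rpy [-1.8000e+02 -2.0000e-02  1.7651e+02] q6 -90.3 gap 54.0 grip 64.1 F [ 0.5 -0.1 -3.1]
shares if not turned [-0.0048 -0.0015  0.0009] after turn [-0.0048 -0.0015  0.0009] twist -0.0008
```

>>> {"api": "apply_moves", "payload": {"series": "-0.004 -0.001 0.003 0 1;0 0 0 0 1;0 0 0 0 1;0 0 0 0 1"}}

```text
time: 8.28
tool_pos: [504.1, 18.1, 29.2]
tcp_rot: [180.0, -0.0, 176.5]
ft_force: [-6.1, 1.0, 7.9]
finger_gap: 54.4
grip_force: 65.2
```

>>> {"api": "apply_moves", "payload": {"series": "0 0 0.003 0 1;0 0 0 0 1;0 0 0 0 1"}}

```text
time: 8.53
tool_pos: [504.1, 18.1, 29.1]
tcp_rot: [180.0, -0.0, 176.5]
ft_force: [-11.9, 1.1, 16.8]
finger_gap: 54.0
grip_force: 66.2
```

```bash
python3 go.py 504.3 17.8 29 176.6
```

```text
t 8.53 p [504.1  18.1  29.1] rpy [ 1.8000e+02 -5.0000e-02  1.7652e+02] q6 -90.3 gap 54.0 grip 66.2 F [-11.9   1.1  16.8]
shares if not turned [-0.0008 -0.001   0.0005] after turn [-0.0008 -0.001   0.0005] twist -0.0007
```

>>> {"api": "apply_moves", "payload": {"series": "0 0 -0.003 0 1;0 0 0 0 0;0 0 0 0 -0.6;0 0 0 0 -1;0 0 0 0 -1"}}

```text
time: 8.95
tool_pos: [504.4, 17.9, 28.5]
tcp_rot: [-180.0, 0.0, 176.5]
ft_force: [0.1, 0.1, 0.5]
finger_gap: 84.9
grip_force: 0.0
```

>>> {"api": "apply_moves", "payload": {"series": "0 0 0 0 -1;0 0 -0.03 0 -1;0 0 -0.06 0 -1;0 0 -0.12 0 -1;0 0 -0.12 0 -1"}}

```text
time: 9.37
tool_pos: [502.6, 18.0, 127.7]
tcp_rot: [180.0, -0.2, 176.5]
ft_force: [1.8, -0.7, -0.2]
finger_gap: 85.5
grip_force: 0.0
```

```bash
python3 go.py 399 -329.3 100 190.4
```

```text
t 9.37 p [502.6  18.  127.7] rpy [180.    -0.21 176.5 ] q6 -90.3 gap 85.5 grip 0.0 F [ 1.8 -0.7 -0.2]
shares if not turned [ 0.2742 -1.1766  0.0923] after turn [ 0.5487 -1.0763  0.0923] twist -0.1213
```

>>> {"api": "apply_moves", "payload": {"series": "0 0 0 -0.06 -1;0 0 0 -0.0613 -1;0 0 0 0 -1;0.055 -0.1076 0 0 -1;0.055 -0.1076 0 0 -1"}}

```text
time: 9.78
tool_pos: [483.1, -50.9, 127.5]
tcp_rot: [180.0, -0.0, -169.6]
ft_force: [-0.7, -1.7, -0.7]
finger_gap: 85.3
grip_force: 0.0
```

>>> {"api": "apply_moves", "payload": {"series": "0.055 -0.1076 0 0 -1;0.055 -0.1076 0 0 -1;0.055 -0.1076 0 0 -1;0.055 -0.1076 0 0 -1;0.055 -0.1076 0 0 -1"}}

```text
time: 10.2
tool_pos: [430.3, -226.5, 127.4]
tcp_rot: [180.0, -0.0, -169.9]
ft_force: [0.5, -1.0, 0.4]
finger_gap: 85.4
grip_force: 0.0
```

>>> {"api": "apply_moves", "payload": {"series": "0.055 -0.1076 0 0 -1;0.05 -0.1 0 0 -1;0.03 -0.07 0 0 -1;0.015 -0.04 0 0 -1;0.005 -0.01 0 0 -1"}}

```text
time: 10.62
tool_pos: [402.7, -331.9, 127.4]
tcp_rot: [180.0, -0.0, -169.9]
ft_force: [0.3, -0.4, 0.8]
finger_gap: 85.3
grip_force: 0.0
```

```bash
python3 go.py 399 -329.3 1 190.4
```

```text
t 10.62 p [ 402.7 -331.9  127.4] rpy [ 1.7999e+02 -2.0000e-02 -1.6989e+02] q6 -145.2 gap 85.3 grip 0.0 F [ 0.3 -0.4  0.8]
shares if not turned [0.0107 0.0105 0.4213] after turn [0.0107 0.0106 0.4213] twist -0.0026
```

>>> {"api": "apply_moves", "payload": {"series": "0.0107 0.0105 0.08 -0.0026 -1;0 0 0.1 0 -1;0 0 0.1 0 -1;0 0 0.07 0 -1;0 0 0.04 0 -1"}}

```text
time: 11.03
tool_pos: [398.5, -324.5, 7.2]
tcp_rot: [179.7, -0.1, -169.3]
ft_force: [-0.2, 0.4, -0.1]
finger_gap: 85.3
grip_force: 0.0
```

>>> {"api": "apply_moves", "payload": {"series": "0 0 0.01 0 -1;0 0 0 0 -1;0 0 0 0 -1;0 0 0 0 -1;0 0 0 0 -1"}}

```text
time: 11.45
tool_pos: [400.8, -328.6, 9.2]
tcp_rot: [-179.9, 0.1, -169.3]
ft_force: [-0.9, -0.0, 0.5]
finger_gap: 85.5
grip_force: 0.0
```

```bash
python3 go.py 399 -329.3 1 190.4
```

```text
t 11.45 p [ 400.8 -328.6    9.2] rpy [-1.7986e+02  1.0000e-01 -1.6930e+02] q6 -145.7 gap 85.5 grip 0.0 F [-0.9 -0.   0.5]
shares if not turned [ 0.0064 -0.001   0.0274] after turn [ 0.0063 -0.0011  0.0274] twist 0.0026
```

>>> {"api": "apply_moves", "payload": {"series": "0.004 -0.001 0.015 0.0026 -1;0 0 0.009 0 -1;0 0 0 0 -1;0 0 0 0 -1;0 0 0 0 -1"}}

```text
time: 11.87
tool_pos: [398.4, -328.2, 0.2]
tcp_rot: [180.0, -0.0, -169.6]
ft_force: [-0.0, -0.2, -0.5]
finger_gap: 85.9
grip_force: 0.0
```

```bash
python3 go.py 399 -329.3 2 190.4
```

```text
t 11.87 p [ 3.984e+02 -3.282e+02  2.000e-01] rpy [ 1.7999e+02 -1.0000e-02 -1.6960e+02] q6 -145.6 gap 85.9 grip 0.0 F [-0.  -0.2 -0.5]
shares if not turned [-0.0012 -0.004  -0.0061] after turn [-0.0012 -0.004  -0.0061] twist -0.0
```

>>> {"api": "apply_moves", "payload": {"series": "-0.0012 -0.004 -0.006 0 -1;0 0 0 0 -1;0 0 0 0 0.2;0 0 0 0 0.4;0 0 0 0 1"}}

```text
time: 12.28
tool_pos: [399.5, -329.8, 2.8]
tcp_rot: [-179.9, 0.0, -169.6]
ft_force: [2.1, -2.2, -2.1]
finger_gap: 54.2
grip_force: 63.6
```

>>> {"api": "apply_moves", "payload": {"series": "0 0 0 0 1;0 0 0 0 1;0 0 0 0 1;0 0 0 0 1;0 0 0 0 1"}}

```text
time: 12.7
tool_pos: [399.5, -329.9, 2.8]
tcp_rot: [-179.9, 0.0, -169.6]
ft_force: [0.0, -0.1, 5.7]
finger_gap: 54.4
grip_force: 64.3
```

```bash
python3 go.py 399 -329.3 2 190.4;python3 - <<'E'
from bench import snapshot
from h import *
T=snapshot("top");S=snapshot("scene")
for th in(175,190,200):print(blob(T,(283,228),42,thr=th),blob(S,(376,262),42,thr=th,name="pics/pp.png"))
E
```

```text
t 12.7 p [ 399.5 -329.9    2.8] rpy [-1.7994e+02  3.0000e-02 -1.6960e+02] q6 -145.6 gap 54.4 grip 64.3 F [ 0.  -0.1  5.7]
shares if not turned [0.0014 0.0021 0.0026] after turn [0.0014 0.0021 0.0026] twist 0.0
[503.2  19.3 121.1  56.8  -3.5] [500.6 -26.  147.3 122.2  86.5]
[503.2  19.4 119.   55.2  -3.3] [503.6  18.9 120.6  56.5  -3.5]
[502.9  19.1 116.5  54.   -3.4] [503.8  19.1 119.7  55.6  -3.4]
```

>>> {"api": "apply_moves", "payload": {"series": "0 0 -0.02 0 1;0 0 -0.05 0 1;0 0 -0.1 0 1;0 0 -0.12 0 1;0 0 -0.08 0 1"}}

```text
time: 13.22
tool_pos: [399.2, -329.3, 115.4]
tcp_rot: [-180.0, 0.0, -169.6]
ft_force: [0.7, -0.2, -3.1]
finger_gap: 54.4
grip_force: 64.4
```

>>> {"api": "apply_moves", "payload": {"series": "0 0 0 0.04 1;0 0 0 0.04 1;0 0 0 0.04 1;0 0 0 0 1;0 0 0 0 1"}}

```text
time: 13.63
tool_pos: [398.7, -328.9, 112.7]
tcp_rot: [180.0, -0.0, 176.8]
ft_force: [0.0, 0.4, -2.2]
finger_gap: 54.0
grip_force: 64.4
```

```bash
python3 go.py 504 17 100 176.6
```

```text
t 13.63 p [ 398.7 -328.9  112.7] rpy [ 1.7995e+02 -5.0000e-02  1.7680e+02] q6 -132.0 gap 54.0 grip 64.4 F [ 0.   0.4 -2.2]
shares if not turned [-0.2859  1.1708  0.0422] after turn [-0.2819  1.1718  0.0422] twist 0.0017
```

>>> {"api": "apply_moves", "payload": {"series": "-0.012 0.05 0 0.0017 1;-0.024 0.1 0 0 1;-0.024 0.1 0 0 1;-0.024 0.1 0 0 1;-0.024 0.1 0 0 1"}}

```text
time: 14.05
tool_pos: [439.5, -195.2, 112.7]
tcp_rot: [180.0, -0.0, 176.6]
ft_force: [0.7, -0.4, -3.0]
finger_gap: 54.2
grip_force: 64.4
```

>>> {"api": "apply_moves", "payload": {"series": "-0.024 0.1 0 0 1;-0.024 0.1 0 0 1;-0.024 0.1 0 0 1;-0.024 0.1 0 0 1;-0.024 0.1 0 0 1"}}

```text
time: 14.47
tool_pos: [484.8, -47.5, 112.8]
tcp_rot: [180.0, -0.0, 176.6]
ft_force: [1.4, 0.4, -2.1]
finger_gap: 53.8
grip_force: 64.4
```

>>> {"api": "apply_moves", "payload": {"series": "-0.024 0.1 0 0 1;-0.018 0.07 0 0 1;-0.012 0.05 0 0 1;0 0 0 0 1;0 0 0 0 1"}}

```text
time: 14.88
tool_pos: [504.9, 16.5, 112.6]
tcp_rot: [-180.0, -0.1, 176.7]
ft_force: [-0.6, 0.6, -3.1]
finger_gap: 53.8
grip_force: 64.5
```

```bash
python3 go.py 504 17 50 176.6
```

```text
t 14.88 p [504.9  16.5 112.6] rpy [-1.7999e+02 -6.0000e-02  1.7670e+02] q6 -90.6 gap 53.8 grip 64.5 F [-0.6  0.6 -3.1]
shares if not turned [0.0029 0.0016 0.2088] after turn [0.0029 0.0016 0.2088] twist 0.0008
```

>>> {"api": "apply_moves", "payload": {"series": "0.001 0.0016 0.06 0.0008 1;0 0 0.08 0 1;0 0 0.04 0 1;0 0 0.02 0 1;0 0 0 0 1"}}

```text
time: 15.3
tool_pos: [503.2, 15.7, 51.2]
tcp_rot: [-180.0, -0.2, 176.4]
ft_force: [-0.5, -0.0, -2.9]
finger_gap: 53.8
grip_force: 64.4
```

>>> {"api": "apply_moves", "payload": {"series": "0 0 0.006 0 1;0 0 0 0 1;0 0 0 0 1;0 0 0 0 1;0 0 0 0 1"}}

```text
time: 15.72
tool_pos: [505.5, 16.2, 52.1]
tcp_rot: [-180.0, 0.1, 176.4]
ft_force: [-0.2, 0.1, -3.3]
finger_gap: 54.1
grip_force: 64.4
```

```bash
python3 go.py 504 17 45 176.6
```

```text
t 15.72 p [505.5  16.2  52.1] rpy [-1.8000e+02  7.0000e-02  1.7637e+02] q6 -90.3 gap 54.1 grip 64.4 F [-0.2  0.1 -3.3]
shares if not turned [0.0052 0.0022 0.0235] after turn [0.0052 0.0022 0.0235] twist -0.002
```

>>> {"api": "apply_moves", "payload": {"series": "0.003 -0.002 0.01 -0.0015 1;0 0 0.006 0 1;0 0 0 0 1;0 0 0 0 1;0 0 0 0 1"}}

```text
time: 16.13
tool_pos: [503.9, 15.7, 46.4]
tcp_rot: [-180.0, -0.0, 176.5]
ft_force: [-0.4, 0.3, -2.7]
finger_gap: 54.3
grip_force: 64.5
```

>>> {"api": "apply_moves", "payload": {"series": "0 0 0 0 1;0 0 0 0 1;0 0 0 0 1;0 0 0 0 1"}}

```text
time: 16.47
tool_pos: [504.0, 15.7, 46.5]
tcp_rot: [-180.0, 0.0, 176.5]
ft_force: [-0.3, -1.1, -3.1]
finger_gap: 54.1
grip_force: 64.5
```

```bash
python3 go.py 504 17 45 176.6
```

```text
t 16.47 p [504.   15.7  46.5] rpy [-180.      0.    176.54] q6 -90.6 gap 54.1 grip 64.5 F [-0.3 -1.1 -3.1]
shares if not turned [0.0003 0.0042 0.0051] after turn [0.0003 0.0042 0.0051] twist -0.0005
```

>>> {"api": "apply_moves", "payload": {"series": "0 0.0042 0.003 0 1;0 0 0 0 1;0 0 0.003 0 1;0 0 0 0 1;0 0 0 0 1"}}

```text
time: 16.88
tool_pos: [504.1, 17.1, 44.8]
tcp_rot: [180.0, 0.0, 176.5]
ft_force: [-0.8, 0.9, -0.4]
finger_gap: 54.2
grip_force: 64.7
```

>>> {"api": "apply_moves", "payload": {"series": "0 0 0.002 0 1;0 0 0 0 1;0 0 0 0 1"}}

```text
time: 17.13
tool_pos: [504.2, 17.0, 44.8]
tcp_rot: [180.0, 0.0, 176.5]
ft_force: [-4.7, 1.6, 5.5]
finger_gap: 54.1
grip_force: 65.4
```

```bash
python3 go.py 504 17 44 176.6
```

```text
t 17.13 p [504.2  17.   44.8] rpy [180.     0.   176.54] q6 -90.4 gap 54.1 grip 65.4 F [-4.7  1.6  5.5]
shares if not turned [ 0.0005 -0.0001  0.0025] after turn [ 0.0005 -0.0001  0.0025] twist -0.0005
```

Contact; release and withdraw, moving toward the straightedge.

>>> {"api": "apply_moves", "payload": {"series": "0 0 -0.001 0 1;0 0 0 0 0;0 0 0 0 -0.6;0 0 0 0 -1;0 0 0 0 -1"}}

```text
time: 17.55
tool_pos: [504.3, 16.9, 44.4]
tcp_rot: [-180.0, 0.0, 176.5]
ft_force: [0.0, 0.5, -0.1]
finger_gap: 85.2
grip_force: 0.0
```

>>> {"api": "apply_moves", "payload": {"series": "0 0 0 0 -1;0 0 -0.03 0 -1;0 0 -0.1 0 -1;0 0 -0.13 0 -1;0 0 -0.1 0 -1"}}

```text
time: 17.97
tool_pos: [504.1, 17.0, 155.1]
tcp_rot: [-180.0, 0.0, 176.5]
ft_force: [1.1, 1.1, 0.7]
finger_gap: 85.6
grip_force: 0.0
```

```bash
python3 go.py 497.4 327.3 150 171.3
```

```text
t 17.97 p [504.1  17.  155.1] rpy [-1.8000e+02  3.0000e-02  1.7654e+02] q6 -90.4 gap 85.6 grip 0.0 F [1.1 1.1 0.7]
shares if not turned [0.0847 1.0312 0.0169] after turn [0.1785 1.0192 0.0169] twist 0.0457
```

>>> {"api": "apply_moves", "payload": {"series": "0 0 0 0.0457 -1;0 0 0 0 -1;0.0178 0.1 0 0 -1;0.0178 0.1 0 0 -1;0.0178 0.1 0 0 -1"}}

```text
time: 18.38
tool_pos: [500.9, 108.9, 151.4]
tcp_rot: [-180.0, -0.1, 171.4]
ft_force: [0.3, 0.1, -0.5]
finger_gap: 85.7
grip_force: 0.0
```

>>> {"api": "apply_moves", "payload": {"series": "0.0178 0.1 0 0 -1;0.0178 0.1 0 0 -1;0.0178 0.1 0 0 -1;0.0178 0.1 0 0 -1;0.0178 0.1 0 0 -1"}}

```text
time: 18.8
tool_pos: [496.9, 261.8, 151.1]
tcp_rot: [-179.9, -0.1, 171.5]
ft_force: [0.4, -0.4, 0.4]
finger_gap: 85.0
grip_force: 0.0
```

>>> {"api": "apply_moves", "payload": {"series": "0.0178 0.1 0 0 -1;0.012 0.07 0 0 -1;0.0063 0.045 0 0 -1;0 0 0 0 -1;0 0 0 0 -1"}}

```text
time: 19.22
tool_pos: [496.6, 325.8, 151.4]
tcp_rot: [-179.9, -0.1, 171.4]
ft_force: [0.1, -0.8, 0.3]
finger_gap: 85.4
grip_force: 0.0
```

```bash
python3 go.py 497.4 327.3 52 171.3;python3 - <<'E'
from bench import snapshot
from h import *
T=snapshot("top");S=snapshot("scene")
for th in(160,175,190,200,210):print(blob(T,(283,228),57,thr=th),blob(S,(376,258),57,thr=th))
cv2.imwrite("pics/p2.png",np.hstack([cv2.resize(T["frame"][185:285,230:340],None,fx=3.5,fy=3.5),cv2.resize(S["frame"][210:310,320:430],None,fx=3.5,fy=3.5)]))
E
```

```text
t 19.22 p [496.6 325.8 151.4] rpy [-1.7991e+02 -7.0000e-02  1.7143e+02] q6 -53.1 gap 85.4 grip 0.0 F [ 0.1 -0.8  0.3]
shares if not turned [-0.0018  0.0053  0.3313] after turn [-0.0018  0.0053  0.3313] twist 0.0012
[504.9  55.1 130.3 123.5  87.2] [529.9  14.  218.7 200.8  11.6]
[503.   18.7 121.6  56.3  -3.3] [500.6 -23.7 142.  121.9  86.6]
[503.   18.6 119.5  55.   -3.3] [503.3  18.2 120.8  56.4  -3.6]
[502.8  18.4 118.   54.3  -3.3] [503.4  18.3 119.7  55.4  -3.3]
[502.7  17.8 115.   52.2  -3.3] [503.5  18.5 118.9  54.7  -3.3]
```

View pics/p2.png

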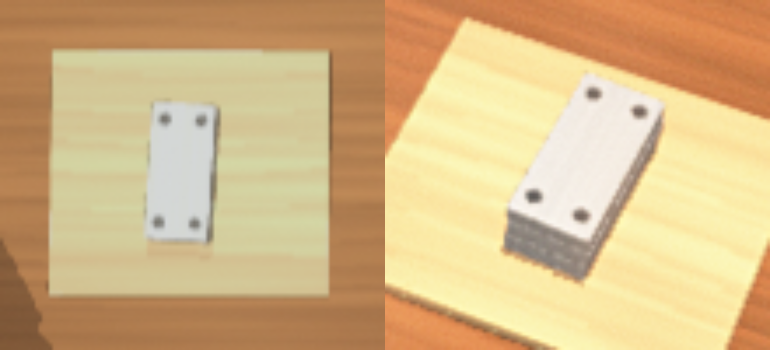

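The top plate lies at about (503.3, 18.3) and the middle one was at (503.6, 19.0), against plate_a at (503.6, 17.8). The pile looks square in both crops, its top at (180,172) and (585,160). Next I'll take the straightedge by its rib.

>>> {"api": "apply_moves", "payload": {"series": "-0.0018 0.0053 0.08 0.0012 -1;0 0 0.1 0 -1;0 0 0.08 0 -1;0 0 0.05 0 -1;0 0 0.01 0 -1"}}

```text
time: 19.73
tool_pos: [495.8, 324.7, 52.4]
tcp_rot: [-179.8, -0.3, 171.1]
ft_force: [0.3, -0.5, 0.5]
finger_gap: 85.1
grip_force: 0.0
```

>>> {"api": "apply_moves", "payload": {"series": "0 0 0 0 -1;0 0 0 0 -1;0 0 0 0 -1;0 0 0 0 -1;0 0 0 0 -1"}}

```text
time: 20.15
tool_pos: [498.9, 328.0, 57.9]
tcp_rot: [179.9, 0.1, 171.2]
ft_force: [0.4, -0.4, -0.0]
finger_gap: 85.4
grip_force: 0.0
```

```bash
python3 go.py 497.4 327 52 171.3
```

```text
t 20.15 p [498.9 328.   57.9] rpy [1.7992e+02 1.1000e-01 1.7116e+02] q6 -52.8 gap 85.4 grip 0.0 F [ 0.4 -0.4 -0. ]
shares if not turned [ 0.0044 -0.004   0.0196] after turn [ 0.0044 -0.004   0.0196] twist -0.0012
```

>>> {"api": "apply_moves", "payload": {"series": "0.003 -0.005 0.012 -0.001 -1;0 0 0.005 0 -1;0 0 0 0 -1;0 0 0 0 -1;0 0 0 0 -1"}}

```text
time: 20.57
tool_pos: [496.7, 326.2, 51.2]
tcp_rot: [-180.0, -0.0, 171.3]
ft_force: [0.8, 0.4, -0.9]
finger_gap: 85.3
grip_force: 0.0
```

```bash
python3 go.py 497.4 326.5 52 171.3
```

```text
t 20.57 p [496.7 326.2  51.2] rpy [-1.7999e+02 -1.0000e-02  1.7128e+02] q6 -52.9 gap 85.3 grip 0.0 F [ 0.8  0.4 -0.9]
shares if not turned [-0.0021  0.0012 -0.0028] after turn [-0.0021  0.0012 -0.0028] twist -0.0001
```

>>> {"api": "apply_moves", "payload": {"series": "-0.002 0 -0.003 0 -0.5;0 0 0 0 0;0 0 0 0 0.4;0 0 0 0 0.6;0 0 0 0 1", "squeeze": 90}}

```text
time: 20.98
tool_pos: [497.4, 326.2, 52.2]
tcp_rot: [180.0, 0.0, 171.3]
ft_force: [0.1, 0.2, -0.9]
finger_gap: 25.7
grip_force: 0.0
```

>>> {"api": "apply_moves", "payload": {"series": "0 0 0 0 1;0 0 0 0 1;0 0 0 0 1;0 0 0 0 1;0 0 0 0 1"}}

```text
time: 21.4
tool_pos: [497.6, 326.3, 52.4]
tcp_rot: [180.0, 0.0, 171.3]
ft_force: [-0.3, 0.1, 1.4]
finger_gap: 10.1
grip_force: 89.1
```

```bash
python3 go.py 507 120 90 176.6
```

```text
t 21.4 p [497.6 326.3  52.4] rpy [1.7998e+02 2.0000e-02 1.7128e+02] q6 -53.0 gap 10.1 grip 89.1 F [-0.3  0.1  1.4]
shares if not turned [-0.1353 -0.675  -0.1252] after turn [-0.0721 -0.6847 -0.1252] twist -0.0464
```

>>> {"api": "apply_moves", "payload": {"series": "0 0 -0.02 0 1;0 0 -0.05 0 1;0 0 -0.08 0 1;0 0 -0.05 0 1;0 0 0 0 1"}}

```text
time: 21.82
tool_pos: [499.2, 327.0, 115.9]
tcp_rot: [179.8, 0.2, 171.3]
ft_force: [1.2, 1.2, -4.4]
finger_gap: 10.5
grip_force: 88.4
```

>>> {"api": "apply_moves", "payload": {"series": "0 0 0 -0.02 1;0 0 0 -0.0264 1;0 0 0 0 1;0 0 0 0 1;0 0 0 0 1"}}

```text
time: 22.23
tool_pos: [496.8, 325.8, 111.1]
tcp_rot: [-179.9, -0.1, 176.5]
ft_force: [0.1, -0.4, -4.2]
finger_gap: 10.3
grip_force: 88.4
```

```bash
python3 go.py 507 77 110 176.6
```

```text
t 22.23 p [496.8 325.8 111.1] rpy [-1.7995e+02 -8.0000e-02  1.7650e+02] q6 -58.2 gap 10.3 grip 88.4 F [ 0.1 -0.4 -4.2]
shares if not turned [-0.0845 -0.8256  0.0035] after turn [-0.0831 -0.8258  0.0035] twist -0.0009
```

>>> {"api": "apply_moves", "payload": {"series": "-0.005 -0.05 0 0 1;-0.01 -0.1 0 0 1;-0.01 -0.1 0 0 1;-0.01 -0.1 0 0 1;-0.01 -0.1 0 0 1"}}

```text
time: 22.65
tool_pos: [502.4, 188.8, 111.8]
tcp_rot: [-180.0, -0.0, 176.6]
ft_force: [1.3, -0.6, -4.3]
finger_gap: 10.4
grip_force: 88.6
```

>>> {"api": "apply_moves", "payload": {"series": "-0.01 -0.1 0 0 1;-0.01 -0.1 0 0 1;-0.008 -0.08 0 0 1;-0.005 -0.05 0 0 1;-0.003 -0.03 0 0 1"}}

```text
time: 23.07
tool_pos: [507.0, 79.6, 112.0]
tcp_rot: [-180.0, -0.0, 176.4]
ft_force: [-0.9, 0.2, -4.0]
finger_gap: 10.4
grip_force: 88.6
```

>>> {"api": "apply_moves", "payload": {"series": "0 -0.01 0 0 1;0 0 0 0 1;0 0 0 0 1;0 0 0 0 1"}}

```text
time: 23.4
tool_pos: [507.0, 80.1, 112.2]
tcp_rot: [180.0, -0.0, 176.6]
ft_force: [0.0, 0.6, -4.5]
finger_gap: 10.6
grip_force: 88.6
```

```bash
python3 go.py 507 77 67 176.6
```

```text
t 23.4 p [507.   80.1 112.2] rpy [179.98  -0.   176.65] q6 -83.4 gap 10.6 grip 88.6 F [ 0.   0.6 -4.5]
shares if not turned [-0.0006 -0.0103  0.1505] after turn [-0.0006 -0.0103  0.1505] twist 0.0004
```

>>> {"api": "apply_moves", "payload": {"series": "0 0 0.04 0 1;0 0 0.05 0 1;0 0 0.035 0 1;0 0 0.015 0 1;0 0 0 0 1"}}

```text
time: 23.82
tool_pos: [505.4, 79.4, 68.0]
tcp_rot: [-180.0, -0.2, 176.6]
ft_force: [-0.3, 0.2, -4.0]
finger_gap: 10.3
grip_force: 88.5
```

>>> {"api": "apply_moves", "payload": {"series": "0 0 0 0 1;0 0 0 0 1;0 0 0 0 1;0 0 0 0 1;0 0 0 0 1"}}

```text
time: 24.23
tool_pos: [507.6, 79.1, 70.8]
tcp_rot: [180.0, 0.1, 176.6]
ft_force: [-0.1, 1.0, -4.8]
finger_gap: 10.4
grip_force: 88.5
```

```bash
python3 go.py 506 70 66 176.6; python3 - <<'E'
from bench import snapshot
from h import *
S=snapshot("scene")
cv2.imwrite("pics/p3.png",cv2.resize(S["frame"][190:330,310:460],None,fx=4,fy=4))
E
```

```text
t 24.23 p [507.6  79.1  70.8] rpy [1.7999e+02 6.0000e-02 1.7659e+02] q6 -83.5 gap 10.4 grip 88.5 F [-0.1  1.  -4.8]
shares if not turned [ 0.0034 -0.0307  0.016 ] after turn [ 0.0034 -0.0307  0.016 ] twist -0.0001
```

View pics/p3.png

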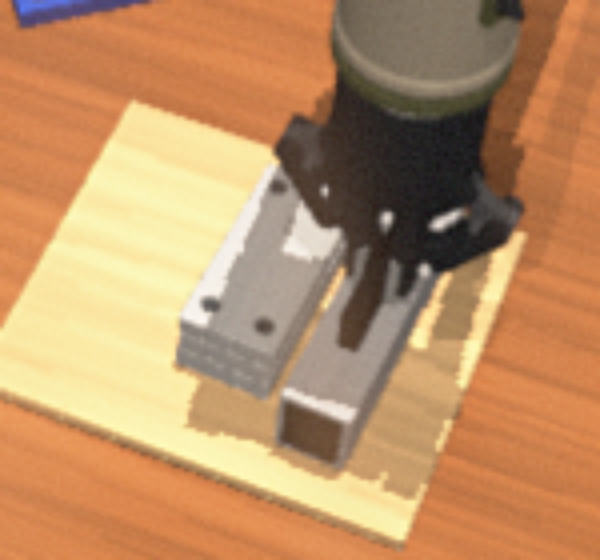

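The straightedge, end face at (315,435), is parallel to the pile with a gap of about 13 mm. I'll close in along tool y and lower it.

>>> {"api": "apply_moves", "payload": {"series": "0.002 -0.02 0.01 0 1;0 -0.01 0 0 1;0 -0.005 0 0 1;0 0 0 0 1;0 0 0 0 1"}}

```text
time: 24.7
tool_pos: [505.9, 68.5, 67.2]
tcp_rot: [180.0, -0.0, 176.6]
ft_force: [-0.6, 0.6, -4.7]
finger_gap: 10.0
grip_force: 88.6
```

>>> {"api": "apply_moves", "payload": {"series": "0 0 0 0 1;0 0 0 0 1;0 0 0 0 1"}}

```text
time: 24.95
tool_pos: [505.9, 68.8, 67.2]
tcp_rot: [180.0, 0.0, 176.6]
ft_force: [0.3, -0.8, -4.3]
finger_gap: 10.4
grip_force: 88.6
```

```bash
python3 go.py 506 66.7 64.4 176.6
```

```text
t 24.95 p [505.9  68.8  67.2] rpy [180.     0.   176.61] q6 -84.6 gap 10.4 grip 88.6 F [ 0.3 -0.8 -4.3]
shares if not turned [-0.0008 -0.007   0.0094] after turn [-0.0008 -0.007   0.0094] twist 0.0001
```

>>> {"api": "apply_moves", "payload": {"series": "0 -0.004 0.004 0 1;0 -0.003 0.002 0 1;0 0 0 0 1;0 0 0 0 1"}}

```text
time: 25.28
tool_pos: [505.7, 66.5, 65.3]
tcp_rot: [-180.0, -0.0, 176.6]
ft_force: [0.2, 0.2, -4.0]
finger_gap: 10.4
grip_force: 88.6
```

>>> {"api": "apply_moves", "payload": {"series": "0 0 0.003 0 1;0 0 0 0 1;0 0 0 0 1"}}

```text
time: 25.53
tool_pos: [505.7, 66.6, 64.4]
tcp_rot: [-180.0, -0.0, 176.6]
ft_force: [0.4, -0.4, -5.3]
finger_gap: 10.5
grip_force: 88.9
```

```bash
python3 go.py 506 66.7 64 176.6
```

```text
t 25.53 p [505.7  66.6  64.4] rpy [-1.800e+02 -1.000e-02  1.766e+02] q6 -84.9 gap 10.5 grip 88.9 F [ 0.4 -0.4 -5.3]
shares if not turned [-0.001   0.0004  0.0015] after turn [-0.001   0.0004  0.0015] twist -0.0
```

>>> {"api": "apply_moves", "payload": {"series": "0 0 0.002 0 1;0 0 0 0 1;0 0 0 0 1"}}

```text
time: 25.78
tool_pos: [505.8, 66.7, 64.4]
tcp_rot: [180.0, 0.0, 176.6]
ft_force: [-6.5, -1.2, 4.5]
finger_gap: 10.4
grip_force: 89.8
```

>>> {"api": "apply_moves", "payload": {"series": "0 0 0.002 0 1;0 0 0 0 1;0 0 0 0 1"}}

```text
time: 26.03
tool_pos: [505.8, 66.7, 64.4]
tcp_rot: [-180.0, 0.0, 176.6]
ft_force: [-8.5, -1.0, 10.8]
finger_gap: 10.4
grip_force: 91.1
```

```bash
python3 go.py 506 66.7 64 176.6; python3 - <<'E'
from bench import snapshot
from h import *
S=snapshot("scene")
cv2.imwrite("pics/p4.png",cv2.resize(S["frame"][190:330,310:460],None,fx=4,fy=4,interpolation=cv2.INTER_CUBIC))
E
```

```text
t 26.03 p [505.8  66.7  64.4] rpy [-180.      0.    176.61] q6 -84.9 gap 10.4 grip 91.1 F [-8.5 -1.  10.8]
shares if not turned [-0.0006  0.0001  0.0013] after turn [-0.0006  0.0001  0.0013] twist 0.0001
```

View pics/p4.png

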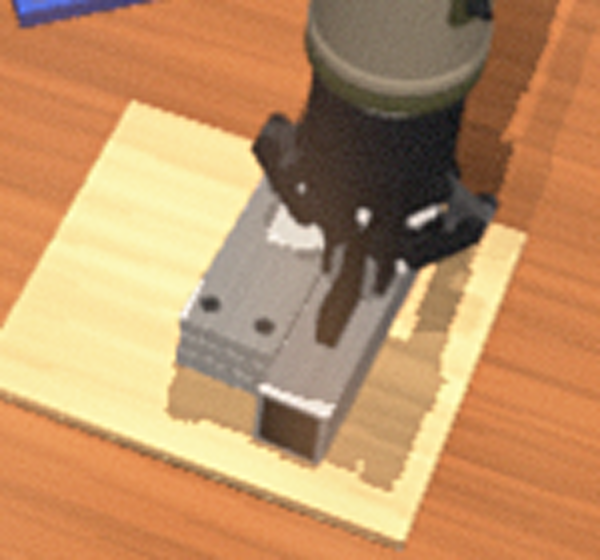

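The straightedge stands on the board against the pile, with only a thin dark seam at about (295,335). I'll release it and rise clear.

>>> {"api": "apply_moves", "payload": {"series": "0 0 -0.002 0 1;0 0 0 0 0.7;0 0 0 0 0.5;0 0 0 0 0.2;0 0 0 0 0"}}

```text
time: 26.5
tool_pos: [506.1, 66.6, 64.0]
tcp_rot: [180.0, 0.0, 176.6]
ft_force: [0.5, 0.6, 0.4]
finger_gap: 42.6
grip_force: 0.0
```

>>> {"api": "apply_moves", "payload": {"series": "0 0 0 0 0;0 0 -0.03 0 0;0 0 -0.08 0 0;0 0 -0.12 0 0;0 0 -0.12 0 0"}}

```text
time: 26.92
tool_pos: [504.6, 66.6, 169.6]
tcp_rot: [-180.0, -0.1, 176.6]
ft_force: [1.2, 0.6, 1.8]
finger_gap: 42.5
grip_force: 0.0
```

>>> {"api": "apply_moves", "payload": {"series": "0 0.12 0 0 0;0 0.13 0 0 0;0 0.13 0 0 0;0 0.13 0 0 0;0 0.13 0 0 0"}}

```text
time: 27.33
tool_pos: [517.2, 260.1, 170.0]
tcp_rot: [180.0, 0.1, 176.6]
ft_force: [0.3, -0.9, -0.1]
finger_gap: 42.6
grip_force: 0.0
```

>>> {"api": "apply_moves", "payload": {"series": "0 0.13 0 0 0;0 0.1 0 0 0;0 0.05 0 0 0;0 0 0 0 0;0 0 0 0 0"}}

```text
time: 27.75
tool_pos: [521.9, 342.7, 169.2]
tcp_rot: [-180.0, 0.0, 176.7]
ft_force: [-0.4, -0.7, -0.5]
finger_gap: 42.7
grip_force: 0.0
```

```bash
python3 go.py 506 66.7 64 176.6; python3 - <<'E'
from bench import snapshot
from h import *
T=snapshot("top");S=snapshot("scene")
cv2.imwrite("pics/p5.png",np.hstack([cv2.resize(S["frame"][190:330,310:450],None,fx=3,fy=3,interpolation=cv2.INTER_CUBIC),cv2.resize(T["frame"][180:290,215:325],(420,420),interpolation=cv2.INTER_CUBIC)])[:,:800])
E
```

```text
t 27.75 p [521.9 342.7 169.2] rpy [-1.7998e+02  1.0000e-02  1.7670e+02] q6 -58.1 gap 42.7 grip 0.0 F [-0.4 -0.7 -0.5]
shares if not turned [-1.000e-04 -9.217e-01  3.506e-01] after turn [-0.0017 -0.9217  0.3506] twist 0.0009
```

View pics/p5.png

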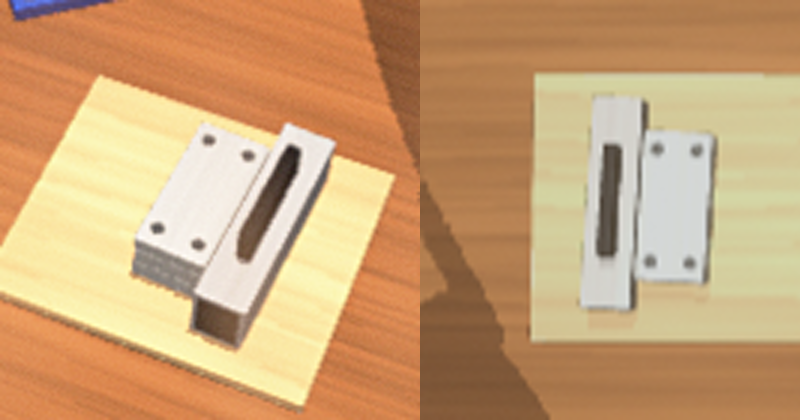

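The straightedge (rib at (268,205) and (610,200)) stands parallel and flush along the pile, which is still square. I'm handing it in.

```bash
python3 -c "
from bench import hand_in
print(hand_in())"
```

```text
the job is handed in; nothing more can be done
None
```

The job is handed in at about 28 s on the robot's clock, verdict not shown: the three plates are stacked to within about 1.5 mm by camera, the straightedge stands released on the board against the pile's long side, and I touched none of the bystanders.

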